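# Weigh out a charge of grinding balls into a pail on a spring scale

## Robot

A 6-joint arm with a two-finger parallel gripper is mounted at the origin on a cart in front of the work surface, level with it; the furniture and walls round the work are solid. World frame = base frame: x ahead of the robot, y to its left, z up, the work surface at z = 0. Lengths are in mm, angles in rad, forces in N, time in s.
With the tool pointing down it reaches from about 400 to 925 mm from the base axis. Payload 12.5 kg.
Tool frame: the origin (TCP) lies at the very end of the fingers, on their centre line; the grasp point (between the pads) lies 19 mm behind it; z points along the fingers, y is the line along which they close (so a half turn about z gives the same grasp; the last joint's range is limited). The gripper opens to 95 mm and grips with 3 to 60 N. Pads are 20 mm wide; open, the fingers measure 119 mm over their backs; the gripper's body (75 mm by 180 mm) begins 59 mm behind the grasp point.
Start: joints at [0.998, 0.491, 1.559, -0, 1.092, -0.106], TCP at [281.256, 558.159, 214.661] pointing down, gripper open.
Joint ranges: [-3.1, 3.1], [-0.84, 2.19], [0.05, 2.79], [-1.13, 4.28], [0.06, 2.93], [-2.69, 2.69]. Speed limits (rad/s): [2.22, 2.22, 2.79, 3.14, 3.14, 3.14].

## Interface

Orientations are given as [roll, pitch, yaw] about the fixed x, y, z axes, in that order (R = Rz(yaw) Ry(pitch) Rx(roll)).
In Python, from cell import env, imaging, status gives the robot as it stands (env), with the cameras (imaging) and the readings (status).
- The arm moves only by the shell command python3 steer.py FILE, which reads ROWS from the file FILE. ROWS is a JSON list of rows, 1 to 5 of them, each an object with the fields tx, ty, tz (the shift in shares of 250 mm (1.0 is 250 mm)), twist (a turn about the tool's z in shares of pi/2 rad (1.0 is pi/2 rad)), finger_gap (the opening from 0.0 (shut) to 1.0 (fully open)); a field left out counts as zero (the opening has to be given); each row is the pose to reach, as a shift and turn from the pose commanded when the command began, along the tool's axes at that moment; what a row does not reach only later rows make up. A row lasts 1/12 s, in which the tool goes at most 41.7 mm and 0.125 rad, less where a joint would pass 70% of its speed; a pose out of reach is approached as far as the arm can. The fingers move at their own pace and stop on an object; the grip force is fixed at half the most. Time passes only in rows, so rows that do not move let the fingers close. It prints the time, the measured TCP pose, the force, the opening and the grip force at its end. No shift or turn number may pass 1 either way. Input that does not fit is refused with a message, and nothing moves.
- status.state(): the state, without advancing time (a new reading comes with each control period).
- imaging.read_camera(name): name is "scene" or "top" or "wrist"; returns (picture, depth): 420x560x3 uint8, red, green, blue; 420x560 float32, mm along the optical axis (not along the pixel's ray), 0 where there is no reading.
- imaging.camera_info(name): a dict with "vertical_fov" (degrees; the focal length in pixels is half the picture's height over the tangent of half this angle, whatever the lens; pixels are square), "cx", "cy" (the principal point, pixels), "origin" and "attitude" of the camera in the world. Camera axes: x right, y down, z forward; pixel columns grow to the right and rows downward; lengths in mm; the calibration is good to about 2 mm. The wrist camera is an equidistant fisheye: a pixel r from the principal point sees the ray r / f radians off the axis. A picture is of the moment at which its call begins: read the wrist's pose just before it. camera_info takes no time and is no camera call; for the wrist camera it gives the pose at the moment of the call.
- env.job_done(): hands the job in; it is judged then, once.
The state is a dict: "t": time; "joints": joint angles; "qvel": joint speeds; "tau": joint torques, N m; "eef_pos": TCP position; "tcp_rot": TCP orientation; "ft_force": force on the tool from outside, world axes, zero at the start; "moment": the same for the moment, N m; "opening": opening from 0.0 (shut) to 1.0 (fully open); "grip_force": force on a finger pad.
Only numpy, scipy, OpenCV 4.12 (cv2) and the standard library are available. Lean on these libraries where they do the work, as an engineer would, in place of code of your own. Each camera call takes 0.05 s, during which the arm holds its last target. There are 200 camera calls.

## Task

Hang the small steel pail by its bail on the hook of the spring scale and let it down slowly, never dropping it, until it hangs free and the pointer has settled. Then draw the hopper's red-gripped slide gate right out to its stop, so that the six steel balls run down the chute into the hanging pail, and leave the loaded pail hanging still on the hook. Spill no ball, and leave the other loose things on the bench where they are.

Things in the scene. Friction and masses are not known exactly. Their poses are not given: they have to be found in the camera images.
- pail: small open steel pail, the load: rim 100 mm across, foot 86 mm, 60 mm high, about 130 g; origin under its centre. A rigid bail of 5 mm wire arches over it in the pail's own y-z plane: legs at y = +-53 mm up to z = 150 mm, then sloping to a peak at y = 0 that carries a blue knob. Half a turn of yaw changes nothing. Stands on the worktop at the start
- bail_eye (a point): underside of the bail wire at its peak, the spot that must sit on the hook: on the pail's axis, 187 mm above its underside, 28 mm below knob
- knob (a point): on the axis of the pail's round blue knob, 215 mm above the pail's underside: the height at which to take it. The knob is 18 mm across, from 196 to 229 mm above the pail's underside; take it from above in any yaw
- stand: fixed stand with spring scale and hopper. Origin on the worktop straight below the hook; z up; +x points along the hook arm from its tip to the scale housing (face 125 mm from the hook, 57 mm wide, top 310 mm up). Come with the pail from the open -x side, the bail across the arm (pail y along stand y); the pail then hangs clear of the worktop
- hook_seat (a point): top of the wire in the hook's trough, where the bail eye rests: 232 mm above the worktop unloaded; moves down with the scale. Hook of 6 mm wire along stand x; its tip, 11 mm in front (-x), stands 13 mm above the seat, the arm behind 9 mm. Bring the eye in 20 to 34 mm above the seat: lower it catches the tip, higher the pail's rim meets the chute's spout
- scale (a joint): travel of the scale's hook and red pointer, m: 0 unloaded, growing downwards, up to 0.05. Spring 84 N/m, damped (3 N s/m): the empty pail draws it down about 15 mm, pail and balls about 27 mm, give or take 20 % with their mass
- hopper: sheet-metal hopper with chute, fixed on the stand. Origin as the stand's, turned 36 degrees clockwise from above: its +x runs from the pail up the chute; the gate is drawn along its -y. Hopper from x = 92 to 170 mm, top 252 mm above the worktop, rim out to y = +-32 mm. The chute (41 mm wide) passes under the hook arm to a spout over the pail, mouth 148 mm above the worktop
- gate (a joint): travel of the hopper's slide gate, m: 0 shut, growing as it is drawn out along the hopper's -y, end stop at 0.045. It stays where it is left; sliding takes about 1 to 2 N
- gate_grip (a point): middle of the top edge of the red upright grip on the gate's outer end, 225 mm above the worktop. The grip is 40 mm wide (hopper x), 10 mm thick (hopper y), 32 mm high. Behind it 48 mm are free to the hopper's side, but for the thin gate sheet (top 197 mm above the worktop) in the middle: pinch it from above, or hook it from behind with shut fingers
- ball_0: steel grinding ball, 16 mm across, about 17 g, origin at its centre; lies in the hopper behind the shut gate at the start
- ball_1: another such ball
- ball_2: another such ball
- ball_3: another such ball
- ball_4: another such ball
- ball_5: another such ball
- mouse: bystander, loose: black computer mouse, 104x62x43 mm, origin under its centre
- beaker_250: bystander, loose: glass beaker, 73 mm across, 94 mm high, origin under its centre
- beaker_50: bystander, loose: glass beaker, 45 mm across, 55 mm high, origin under its centre
- vial_1: bystander, loose: small vial with white cap, 23 mm across, 42 mm high, origin under its centre
- marker_a: bystander, loose: white marker pen with black cap, 135 mm long, lying on the worktop

How it is judged:
By the outcome, as a careful person would: the job done as asked, in the order asked, and still so for the second after the job is handed in, with the robot touching nothing.
It also fails if it takes over 61 s, if anything falls off the work surface, if the arm or the gripper's body presses on something with over 40 N, if the wrist force passes 120 N, or if a joint passes its speed limit or range.

## Working session

There is one attempt and no reset: what is moved stays moved. The work goes in short steps, Python scripts to look and compute and a shell command to move; the robot and the scene stay as the last step left them, time stands still between calls to the robot, and variables do not carry over. Pictures are saved under pics/ and viewed, at most 10 in all, crops included, and the job is handed in when it is done.

```bash
ls; mkdir -p pics; cat > h.py <<'E'
import numpy as np, cv2
from cell import env, imaging, status
from scipy.spatial.transform import Rotation as R
def rot(a):
    a=np.array(a,float)
    return a if a.shape==(3,3) else R.from_euler('xyz',a).as_matrix()
def snap(n,f):
    i=imaging.camera_info(n); p,d=imaging.read_camera(n); cv2.imwrite('pics/'+f+'.png',p[...,::-1]); np.savez('pics/'+f+'.npz',p=p,d=d,i=i); return p,d,i
def load(f):
    z=np.load('pics/'+f+'.npz',allow_pickle=True); return z['p'],z['d'],z['i'].item()
def cloud(d,i,fish=False):
    f=d.shape[0]/2/np.tan(np.radians(i['vertical_fov'])/2)
    v,u=np.mgrid[:d.shape[0],:d.shape[1]]; x=u-i['cx'];y=v-i['cy']
    if fish:
        r=np.hypot(x,y)+1e-9; t=r/f; k=np.tan(t)/r
    else: k=1/f
    c=np.stack([x*k*d,y*k*d,d],-1)
    return c@rot(i['attitude']).T+np.array(i['origin'])
E
python3 - <<'E'
from h import *
print(status.state())
for n in('scene','top'):
    p,d,i=snap(n,n+'0'); print(n,i)
E
```

```text
cell.py
pics
steer.py
{'t': 0.0, 'joints': array([ 9.98385636e-01,  4.91559523e-01,  1.55946896e+00, -2.96475045e-05,
        1.09169440e+00, -1.05583375e-01]), 'qvel': array([ 0.00031223,  0.0001007 ,  0.0003033 ,  0.00059012, -0.00149972,
        0.00133369]), 'tau': array([-3.87104534e-03, -6.12637424e+01, -2.58173704e+01,  6.91517699e-02,
        4.82294220e-02, -1.45891827e-04]), 'eef_pos': array([281.12364314, 557.92322945, 214.0550533 ]), 'tcp_rot': array([-3.14046595e+00, -9.29642216e-05,  2.67477897e+00]), 'ft_force': array([ 0.01805289,  0.0378946 , -0.44919977]), 'moment': array([ 0.00514249,  0.00398509, -0.03269123]), 'grip_force': 0.0, 'opening': 0.9974019137982566}
scene {'vertical_fov': 54.524626494687794, 'cx': 277.8886319234498, 'cy': 211.89539243558414, 'origin': array([ -29.09002489, -222.40138768,  969.91348462]), 'attitude': array([-2.53671746, -0.01189435, -1.30459664])}
top {'vertical_fov': 53.8470650686705, 'cx': 277.7986056717384, 'cy': 211.20070274649592, 'origin': array([ 378.87490871,  -88.92260875, 1469.257269  ]), 'attitude': array([-3.01913055,  0.0040818 , -1.54917895])}
```

View pics/scene0.png

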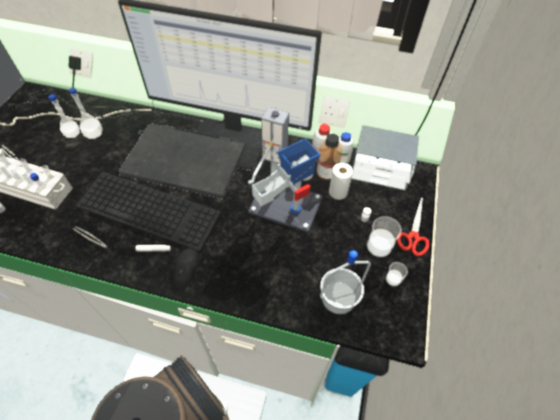

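View pics/top0.png

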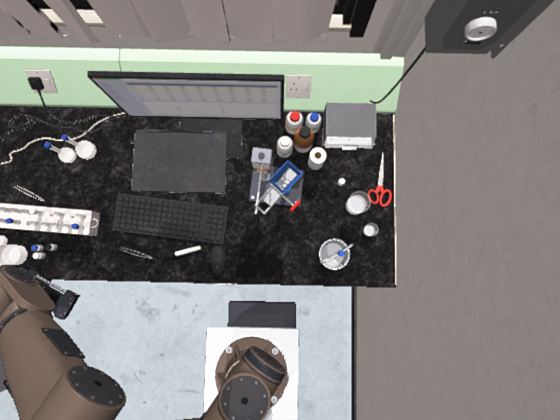

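The scene view shows the pail at about (342,290) with its knob at (352,257), the stand and hook near (268,185), and the red grip at (302,192). In the top view the knob is at (342,252), the grip at (296,206) and the housing at (262,158).

```bash
python3 - <<'E'
from h import *
for n,rois in(('scene',dict(knob=(340,245,366,270),grip=(292,182,314,202),hop=(276,140,322,182))),('top',dict(knob=(332,244,350,262),grip=(288,198,304,214),hop=(268,160,306,198)))):
    p,d,i=load(n+'0'); c=cloud(d,i); h=cv2.cvtColor(p,cv2.COLOR_RGB2HSV)
    for k,(a,b,e,f) in rois.items():
        H=h[b:f,a:e]; C=c[b:f,a:e]
        m=(H[...,1]>120)&(H[...,2]>60)
        m&=((H[...,0]<12)|(H[...,0]>168)) if k=='grip' else ((H[...,0]>100)&(H[...,0]<128))
        q=C[m]; v,u=np.nonzero(m)
        print(n,k,m.sum(),'px',u.mean()+a,v.mean()+b,'med',np.median(q,0).round(1),'p5',np.percentile(q,5,0).round(1),'p95',np.percentile(q,95,0).round(1))
# stand region cloud, housing
p,d,i=load('top0'); c=cloud(d,i)
q=c[140:215,245:312].reshape(-1,3)
for lo,hi in((285,330),(228,262),(205,227)):
    m=(q[:,2]>lo)&(q[:,2]<hi); s=q[m]
    print(lo,hi,m.sum(),s.mean(0).round(1) if m.sum() else '',cv2.minAreaRect(s[:,:2].astype(np.float32)) if m.sum()>4 else '')
ps=c[235:272,315:355].reshape(-1,3); m=(ps[:,2]>52)&(ps[:,2]<68); s=ps[m]; print('rim',m.sum(),cv2.minEnclosingCircle(s[:,:2].astype(np.float32)))
m=(ps[:,2]>100);s=ps[m];print('bail',m.sum(),cv2.fitLine(s[:,:2].astype(np.float32),cv2.DIST_HUBER,0,.01,.01).ravel()); print(s.round(0)[:40:2].tolist())
a=cv2.resize(p[130:280,240:360,::-1],None,fx=4,fy=4,interpolation=cv2.INTER_CUBIC)
p2,_,_=load('scene0'); b=cv2.resize(p2[100:250,230:340,::-1],None,fx=4,fy=4,interpolation=cv2.INTER_CUBIC)
cv2.imwrite('pics/crop1.png',np.hstack([a[:,:360],b]))
E
```

```text
scene knob 123 px 352.0569105691057 256.2357723577236 med [ 406.  -273.5  220.5] p5 [ 400.9 -299.9   -1.5] p95 [ 548.7 -264.9  230. ]
scene grip 173 px 302.46242774566474 191.3121387283237 med [ 550.  -130.1  213.2] p5 [ 534.9 -144.3   -1.2] p95 [ 740.7 -118.2  225.7]
scene hop 956 px 298.47907949790795 158.8294979079498 med [ 637.3 -102.2  229.3] p5 [ 596.1 -138.6  181.7] p95 [671.7 -66.8 250.4]
top knob 27 px 341.1111111111111 252.7037037037037 med [ 409.9 -271.9  226.4] p5 [ 403.9 -310.8   16.4] p95 [ 417.9 -266.2  230.7]
top grip 55 px 294.58181818181816 205.72727272727272 med [ 551.9 -132.2  222.6] p5 [ 536.5 -148.1    5.2] p95 [ 583.4 -119.5  226. ]
top hop 362 px 285.69613259668506 175.43370165745856 med [ 642.8 -102.2  241.7] p5 [ 592.7 -142.4    0.7] p95 [725.7 -64.  252.9]
285 330 318 [680.  -29.  307.4] ((681.7610473632812, -28.479345321655273), (55.69633102416992, 45.464385986328125), 84.47846221923828)
228 262 488 [631.  -74.7 241.8] ((606.6227416992188, -78.51629638671875), (163.8042755126953, 149.30984497070312), 3.9685184955596924)
205 227 189 [619.1 -98.7 214.2] ((628.2637939453125, -94.97222900390625), (173.86866760253906, 89.49909973144531), 42.4090690612793)
rim 136 ((408.50048828125, -271.6461486816406), 52.883094787597656)
bail 87 [   0.52089244   -0.8536223   408.56378    -269.37167   ]
[[441.0, -315.0, 149.0], [439.0, -314.0, 118.0], [437.0, -314.0, 158.0], [434.0, -306.0, 168.0], [434.0, -312.0, 170.0], [430.0, -302.0, 172.0], [427.0, -295.0, 176.0], [427.0, -302.0, 170.0], [424.0, -295.0, 178.0], [420.0, -285.0, 183.0], [421.0, -292.0, 178.0], [416.0, -266.0, 226.0], [416.0, -272.0, 225.0], [416.0, -278.0, 225.0], [413.0, -266.0, 226.0], [413.0, -272.0, 228.0], [413.0, -278.0, 229.0], [410.0, -263.0, 228.0], [410.0, -269.0, 230.0], [410.0, -275.0, 227.0]]
```

View pics/crop1.png

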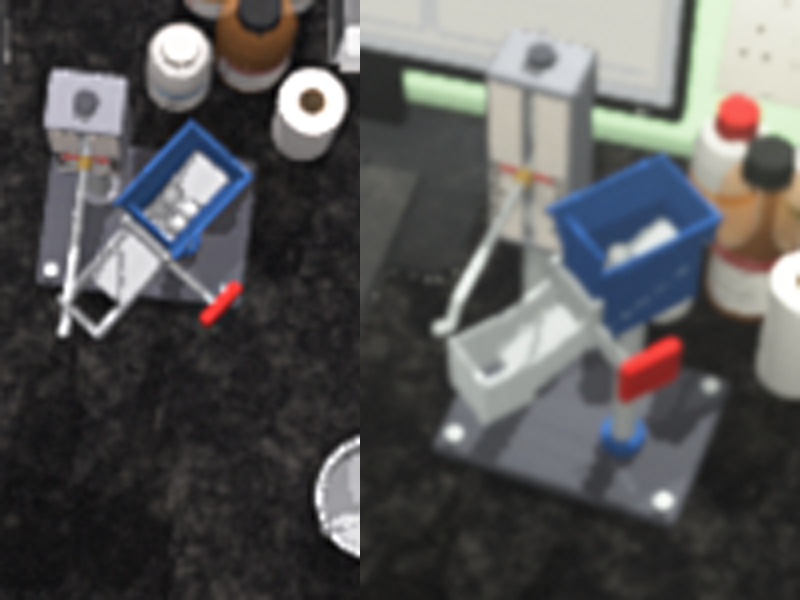

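The crop shows the hook arm running from the tip (64,333) to the housing. The chute spout lies under it and the red grip is to the right at (222,303). Next I'll fit the stand pose and bail yaw precisely.

```bash
cat >> h.py <<'E'
def fitstand(fs):
    H=[];A=[];B=[];G=[]
    for f in fs:
        p,d,i=load(f); c=cloud(d,i,f.startswith('wrist')); h=cv2.cvtColor(p,cv2.COLOR_RGB2HSV)
        q=c.reshape(-1,3); hs=h.reshape(-1,3).astype(int); g=d.ravel()>0
        near=g&(abs(q[:,0]-620)<110)&(abs(q[:,1]+70)<110)
        t=near&(abs(q[:,2]-310)<6); 
        blue=near&(hs[:,1]>120)&(hs[:,0]>100)&(hs[:,0]<128)&(abs(q[:,2]-250)<5)
        arm=near&(q[:,2]>228)&(q[:,2]<252)&(q[:,0]<645)&(q[:,1]>-60)&(q[:,1]<20)&~blue&(hs[:,1]<100)
        red=near&(hs[:,1]>150)&((hs[:,0]<12)|(hs[:,0]>168))&(q[:,2]>190)&(q[:,2]<230)&(q[:,0]<600)
        for nme,m in(('housing',t),('hoprim',blue),('arm',arm),('grip',red)):
            s=q[m]
            if len(s)<8: print(f,nme,len(s)); continue
            l=cv2.fitLine(s[:,:2].astype(np.float32),cv2.DIST_HUBER,0,.01,.01).ravel()
            print(f,nme,len(s),s.mean(0).round(1),np.percentile(s,[2,98],axis=0).round(1).tolist(),'rect',[np.round(x,1) for x in cv2.minAreaRect(s[:,:2].astype(np.float32))],'line ang',np.degrees(np.arctan2(l[1],l[0])).round(1))
            if nme=='arm': print(s[np.argsort(s[:,0])][:60:3].round(0).tolist())
E
python3 - <<'E'
from h import *
fitstand(['scene0','top0'])
for f,(a,b,e,g) in(('scene0',(315,240,385,320)),('top0',(312,232,358,275))):
    p,d,i=load(f); q=cloud(d,i)[b:g,a:e].reshape(-1,3)
    m=(q[:,2]>80)&(q[:,2]<192)&(np.hypot(q[:,0]-409,q[:,1]+272)<65); s=q[m,:2]-[409,-271.8]
    w=s[np.hypot(*s.T)>12]; a=np.arctan2(w[:,1],w[:,0]); print(f,len(w),'bail axis',np.degrees(np.angle(np.mean(np.exp(2j*a)))/2), np.degrees(np.median(a%np.pi)))
    m=(q[:,2]>56)&(q[:,2]<64); s=q[m]
    print('rim ellipse',cv2.fitEllipse(s[:,:2].astype(np.float32)))
    m=(q[:,2]>198)&(np.hypot(q[:,0]-409,q[:,1]+272)<20); print('knob',np.median(q[m],0),q[m].min(0),q[m].max(0))
# two-view triangulation knob & grip
def ray(f,u,v):
    p,d,i=load(f); F=210/np.tan(np.radians(i['vertical_fov'])/2)
    return np.array(i['origin']),rot(i['attitude'])@np.array([(u-i['cx'])/F,(v-i['cy'])/F,1])
def tri(u,w):
    o1,d1=ray('scene0',*u);o2,d2=ray('top0',*w)
    s=np.linalg.lstsq(np.c_[d1,-d2],o2-o1,rcond=None)[0]; a,b=o1+s[0]*d1,o2+s[1]*d2; return ((a+b)/2).round(1),np.linalg.norm(a-b).round(1)
print('knob tri',tri((352.06,256.2),(341.1,252.7)),'grip',tri((302.5,191.3),(294.6,205.7)))
E
```

```text
scene0 housing 322 [678.2 -29.5 309.3] [[658.8, -55.8, 304.8], [702.1, -2.2, 315.6]] rect [array([681.9, -28.6]), array([55.7, 46.1]), np.float64(84.1)] line ang -73.3
scene0 hoprim 170 [643.7 -94.9 248.9] [[587.1, -146.7, 245.2], [679.6, -56.9, 252.9]] rect [array([ 632.6, -101.5]), array([64.5, 86.5]), np.float64(47.5)] line ang -44.2
scene0 arm 125 [581.2 -21.4 238.9] [[521.4, -57.7, 230.3], [641.2, -12.1, 248.1]] rect [array([580.6, -35.3]), array([ 40.5, 123.1]), np.float64(84.5)] line ang -6.1
[[521.0, -13.0, 238.0], [522.0, -13.0, 241.0], [522.0, -13.0, 244.0], [525.0, -14.0, 241.0], [527.0, -15.0, 231.0], [536.0, -13.0, 235.0], [538.0, -17.0, 234.0], [540.0, -14.0, 231.0], [544.0, -15.0, 234.0], [545.0, -12.0, 235.0], [546.0, -15.0, 239.0], [549.0, -16.0, 239.0], [551.0, -13.0, 239.0], [553.0, -17.0, 242.0], [558.0, -16.0, 239.0], [562.0, -17.0, 239.0], [565.0, -18.0, 239.0], [567.0, -18.0, 241.0], [572.0, -19.0, 239.0], [576.0, -18.0, 241.0]]
scene0 grip 142 [ 547.8 -132.7  214.4] [[534.4, -145.7, 195.9], [563.1, -119.3, 226.5]] rect [array([ 549.7, -132.3]), array([11. , 40
[... 1196 characters left out ...]
99997190422 123.29399843803192
rim ellipse ((439.83465576171875, -289.2222595214844), (90.8210220336914, 234.2989044189453), 62.50788116455078)
knob [ 404.64615342 -272.07378921  224.66525625] [ 400.12540471 -280.60262979  198.82237581] [ 417.92132236 -263.88107797  231.12941657]
top0 49 bail axis -56.749971531449184 123.33668993416333
rim ellipse ((409.79248046875, -271.7445373535156), (98.40940856933594, 98.7964859008789), 45.30659103393555)
knob [ 409.73063602 -270.59363793  225.44369205] [ 400.95505817 -278.37861441  198.89625784] [ 416.34259388 -262.90826144  231.16511126]
knob tri (array([ 411. , -274. ,  213.3]), np.float64(0.8)) grip (array([ 551.9, -132.4,  210.6]), np.float64(1.6))
```

```bash
cat >> h.py <<'E'
def plan(wps,start=None):
    s=status.state()
    p,y=start if start else (s['eef_pos'],np.degrees(rot(s['tcp_rot']) [:,0]@[1,0,0] and np.arctan2(rot(s['tcp_rot'])[1,0],rot(s['tcp_rot'])[0,0])))
    p=np.array(p,float); print('from',p.round(1),round(y,2))
    for *q,y2 in wps:
        d=np.array(q)-p; c,n=np.cos(np.radians(y)),np.sin(np.radians(y))
        dy=(y2-y+180)%360-180
        print('->',q,y2,' row',np.round([c*d[0]+n*d[1],n*d[0]-c*d[1],-d[2]],1).tolist(),round(-np.radians(dy),3))
        p=np.array(q,float); y=y2
E
python3 -c "
from h import *
plan([(370,390,265,129.3),(425,200,275,105.3),(440,10,275,81.3),(430,-170,275,57.3),(409,-271.5,265,33.3)],((281.26,558.16,214.66),153.3))"
```

```text
from [281.3 558.2 214.7] 153.3
-> [370, 390, 265] 129.3  row [-154.8, -110.4, -50.3] 0.419
-> [425, 200, 275] 105.3  row [-181.9, -77.8, -10.0] 0.419
-> [440, 10, 275] 81.3  row [-187.2, -35.7, -0.0] 0.419
-> [430, -170, 275] 57.3  row [-179.4, 17.3, -0.0] 0.419
-> [409, -271.5, 265] 33.3  row [-96.8, 37.2, 10.0] 0.419
```

Units first: shifts go in shares of 250 mm and turns go in shares of pi/2 rad. So -155 mm / 250 = -0.62, -110 mm / 250 = -0.44, 0.42 rad / 1.5708 = 0.2674.

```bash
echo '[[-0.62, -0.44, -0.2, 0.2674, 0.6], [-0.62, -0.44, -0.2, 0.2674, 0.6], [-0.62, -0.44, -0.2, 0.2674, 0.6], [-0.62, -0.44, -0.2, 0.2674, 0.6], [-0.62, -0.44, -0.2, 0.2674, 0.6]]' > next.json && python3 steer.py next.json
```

```text
refused: ROWS must be a list of objects with named fields. Nothing was moved.
```

Wrong form. The message asks for a list of objects with named fields, so I'll send the same numbers that way.

```bash
echo '[{"tx":-0.62, "ty":-0.44, "tz":-0.2, "twist":0.2674, "finger_gap":0.6}, {"tx":-0.62, "ty":-0.44, "tz":-0.2, "twist":0.2674, "finger_gap":0.6}, {"tx":-0.62, "ty":-0.44, "tz":-0.2, "twist":0.2674, "finger_gap":0.6}, {"tx":-0.62, "ty":-0.44, "tz":-0.2, "twist":0.2674, "finger_gap":0.6}, {"tx":-0.62, "ty":-0.44, "tz":-0.2, "twist":0.2674, "finger_gap":0.6}]' > next.json && python3 steer.py next.json; python3 -c "
from h import *
plan([(425,200,275,105.3),(440,10,275,81.3)])"
```

```text
t: 0.52
eef_pos: [371.0, 387.7, 265.3]
tcp_rot: [3.141, 0.0, 2.251]
ft_force: [0.3, -0.5, -0.2]
opening: 0.708
grip_force: 0.0
from [371.  387.7 265.3] 128.97
-> [425, 200, 275] 105.3  row [-179.9, -76.1, -9.7] 0.413
-> [440, 10, 275] 81.3  row [-187.2, -35.7, -0.0] 0.419
```

Works as expected; continue along the path.

Scaled: -180 mm / 250 = -0.72, -76 mm / 250 = -0.304, 0.42 rad / 1.5708 = 0.2674.

```bash
echo '[{"tx":-0.72, "ty":-0.304, "tz":-0.04, "twist":0.2674, "finger_gap":0.5}, {"tx":-0.72, "ty":-0.304, "tz":-0.04, "twist":0.2674, "finger_gap":0.5}, {"tx":-0.72, "ty":-0.304, "tz":-0.04, "twist":0.2674, "finger_gap":0.5}, {"tx":-0.72, "ty":-0.304, "tz":-0.04, "twist":0.2674, "finger_gap":0.5}, {"tx":-0.72, "ty":-0.304, "tz":-0.04, "twist":0.2674, "finger_gap":0.5}]' > next.json && python3 steer.py next.json && echo '[{"tx":-0.748, "ty":-0.144, "twist":0.2674, "finger_gap":0.5}, {"tx":-0.748, "ty":-0.144, "twist":0.2674, "finger_gap":0.5}, {"tx":-0.748, "ty":-0.144, "twist":0.2674, "finger_gap":0.5}, {"tx":-0.748, "ty":-0.144, "twist":0.2674, "finger_gap":0.5}, {"tx":-0.748, "ty":-0.144, "twist":0.2674, "finger_gap":0.5}]' > next.json && python3 steer.py next.json && echo '[{"tx":-0.716, "ty":0.068, "twist":0.2674, "finger_gap":0.5}, {"tx":-0.716, "ty":0.068, "twist":0.2674, "finger_gap":0.5}, {"tx":-0.716, "ty":0.068, "twist":0.2674, "finger_gap":0.5}, {"tx":-0.716, "ty":0.068, "twist":0.2674, "finger_gap":0.5}, {"tx":-0.716, "ty":0.068, "twist":0.2674, "finger_gap":0.5}]' > next.json && python3 steer.py next.json; python3 -c "
from h import *
plan([(409,-271.5,265,33.3)])"
```

```text
t: 0.93
eef_pos: [425.2, 199.9, 274.7]
tcp_rot: [-3.142, 0.0, 1.831]
ft_force: [0.4, 0.4, 0.6]
opening: 0.502
grip_force: 0.0
t: 1.35
eef_pos: [438.8, 9.6, 274.6]
tcp_rot: [3.142, 0.0, 1.41]
ft_force: [1.1, 0.1, 0.6]
opening: 0.497
grip_force: 0.0
t: 1.77
eef_pos: [427.5, -171.0, 274.4]
tcp_rot: [3.141, 0.001, 0.989]
ft_force: [0.5, 0.3, -0.7]
opening: 0.498
grip_force: 0.0
from [ 427.5 -171.   274.4] 56.65
-> [409, -271.5, 265] 33.3  row [-94.2, 39.8, 9.4] 0.408
```

Scaled: -94 mm / 250 = -0.376, 40 mm / 250 = 0.16, 0.41 rad / 1.5708 = 0.261.

```bash
echo '[{"tx":-0.376, "ty":0.16, "tz":0.036, "twist":0.261, "finger_gap":0.5}, {"tx":-0.376, "ty":0.16, "tz":0.036, "twist":0.261, "finger_gap":0.5}, {"tx":-0.376, "ty":0.16, "tz":0.036, "twist":0.261, "finger_gap":0.5}, {"tx":-0.376, "ty":0.16, "tz":0.036, "twist":0.261, "finger_gap":0.5}, {"tx":-0.376, "ty":0.16, "tz":0.036, "twist":0.261, "finger_gap":0.5}]' > next.json && python3 steer.py next.json; python3 - <<'E'
from h import *
p,d,i=snap('wrist','wrist1'); c=cloud(d,i,True)
h=cv2.cvtColor(p,cv2.COLOR_RGB2HSV).astype(int)
near=(np.hypot(c[...,0]-409,c[...,1]+271.5)<25)&(d>0)
m=near&(c[...,2]>195)&(h[...,1]>110)&(h[...,0]>100)&(h[...,0]<128)
q=c[m]; print(m.sum(),np.median(q,0),q.min(0) if len(q) else 0,q.max(0) if len(q) else 0)
t=q[q[:,2]>226]; print(len(t), cv2.minEnclosingCircle(t[:,:2].astype(np.float32)) if len(t)>3 else '')
plan([(409,-271.5,196,33.3)])
E
```

```text
t: 2.18
eef_pos: [409.8, -268.4, 265.0]
tcp_rot: [-3.14, 0.0, 0.581]
ft_force: [-0.1, 0.3, -0.5]
opening: 0.5
grip_force: 0.0
736 [ 412.8088092  -269.97313317  228.02183481] [ 401.52585011 -280.96354351  199.49056716] [ 418.70984712 -262.95595413  231.01794696]
468 ((410.0410461425781, -272.00628662109375), 8.95903205871582)
from [ 410.1 -267.6  265.2] 33.51
-> [409, -271.5, 196] 33.3  row [-3.0, 2.7, 69.2] 0.004
```

View pics/wrist1.png

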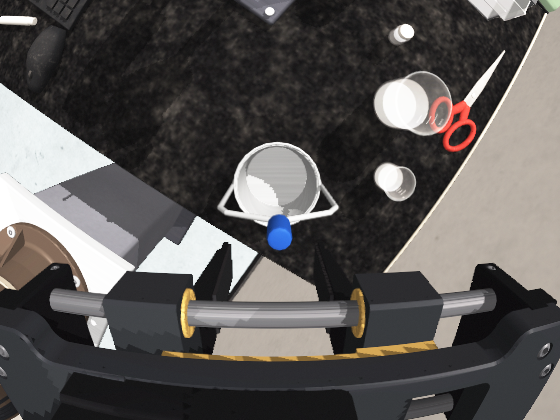

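The wrist view shows the knob at (280,232), midway between the fingers, with the bail along the closing line. The knob axis measures (410,-272). Next I'll descend and grasp.

Scaled: 69 mm / 250 = 0.276, 62 mm / 250 = 0.248.

```bash
echo '[{"tx":-0.01, "ty":0.014, "tz":0.12, "finger_gap":0.5}, {"tx":-0.01, "ty":0.014, "tz":0.2, "finger_gap":0.5}, {"tx":-0.01, "ty":0.014, "tz":0.248, "finger_gap":0.5}, {"tx":-0.01, "ty":0.014, "tz":0.276, "finger_gap":0.5}, {"tx":-0.01, "ty":0.014, "tz":0.276, "finger_gap":0.5}]' > next.json && python3 steer.py next.json && echo '[{"finger_gap":0}, {"finger_gap":0}, {"finger_gap":0}, {"finger_gap":0}, {"finger_gap":0}]' > next.json && python3 steer.py next.json && echo '[{"finger_gap":0}, {"finger_gap":0}, {"finger_gap":0}]' > next.json && python3 steer.py next.json; python3 -c "
from h import *
print(status.state()['moment'])
plan([])"
```

```text
t: 2.65
eef_pos: [410.1, -270.7, 195.6]
tcp_rot: [-3.14, 0.0, 0.587]
ft_force: [0.6, -0.5, -0.4]
opening: 0.502
grip_force: 0.0
t: 3.07
eef_pos: [410.3, -271.7, 197.1]
tcp_rot: [3.141, -0.0, 0.585]
ft_force: [0.3, 0.2, 0.5]
opening: 0.208
grip_force: 0.1
t: 3.32
eef_pos: [410.4, -271.8, 196.8]
tcp_rot: [3.141, -0.0, 0.585]
ft_force: [1.4, -1.0, 2.6]
opening: 0.187
grip_force: 30.0
[-0.07222049  0.12678725  0.00290487]
from [ 410.4 -271.8  196.8] 33.5
```

Scaled: -62 mm / 250 = -0.248, -50 mm / 250 = -0.2.

```bash
echo '[{"tz":-0.024, "finger_gap":0}, {"tz":-0.072, "finger_gap":0}, {"tz":-0.136, "finger_gap":0}, {"tz":-0.2, "finger_gap":0}, {"tz":-0.248, "finger_gap":0}]' > next.json && python3 steer.py next.json && echo '[{"tz":-0.032, "finger_gap":0}, {"tz":-0.044, "finger_gap":0}, {"tz":-0.044, "finger_gap":0}]' > next.json && python3 steer.py next.json;  python3 -c "
from h import *
plan([(425,-185,270,22),(440,-95,270,8),(445.5,-5,269,-5.7)])"
```

```text
t: 3.73
eef_pos: [410.2, -271.7, 260.0]
tcp_rot: [3.141, -0.0, 0.585]
ft_force: [0.3, 0.7, -2.0]
opening: 0.184
grip_force: 30.0
t: 3.98
eef_pos: [410.2, -271.7, 270.0]
tcp_rot: [3.141, -0.0, 0.585]
ft_force: [-0.4, 0.9, -1.3]
opening: 0.18
grip_force: 30.0
from [ 410.2 -271.7  270. ] 33.51
-> [425, -185, 270] 22  row [60.1, -64.1, 0.0] 0.201
-> [440, -95, 270] 8  row [47.6, -77.8, -0.0] 0.244
-> [445.5, -5, 269] -5.7  row [18.0, -88.4, 1.0] 0.239
```

Scaled: -64 mm / 250 = -0.256, 60 mm / 250 = 0.24, 0.2 rad / 1.5708 = 0.1273.

```bash
echo '[{"tx":0.024, "ty":-0.024, "twist":0.0127, "finger_gap":0}, {"tx":0.08, "ty":-0.084, "twist":0.0382, "finger_gap":0}, {"tx":0.136, "ty":-0.144, "twist":0.07, "finger_gap":0}, {"tx":0.192, "ty":-0.204, "twist":0.1019, "finger_gap":0}, {"tx":0.24, "ty":-0.256, "twist":0.1273, "finger_gap":0}]' > next.json && python3 steer.py next.json && echo '[{"tx":0.04, "ty":-0.064, "twist":0.0318, "finger_gap":0}, {"tx":0.076, "ty":-0.124, "twist":0.0637, "finger_gap":0}, {"tx":0.116, "ty":-0.188, "twist":0.0955, "finger_gap":0}, {"tx":0.152, "ty":-0.248, "twist":0.1273, "finger_gap":0}, {"tx":0.192, "ty":-0.312, "twist":0.156, "finger_gap":0}]' > next.json && python3 steer.py next.json && echo '[{"tx":0.02, "ty":-0.104, "twist":0.0382, "finger_gap":0}, {"tx":0.04, "ty":-0.204, "twist":0.0828, "finger_gap":0}, {"tx":0.056, "ty":-0.284, "tz":0.004, "twist":0.121, "finger_gap":0}, {"tx":0.068, "ty":-0.332, "tz":0.004, "twist":0.1464, "finger_gap":0}, {"tx":0.072, "ty":-0.352, "tz":0.004, "twist":0.1528, "finger_gap":0}]' > next.json && python3 steer.py next.json && echo '[{"finger_gap":0}, {"finger_gap":0}, {"finger_gap":0}]' > next.json && python3 steer.py next.json; python3 - <<'E'
from h import *
s=status.state(); e=s['eef_pos']; print('t',s['t']); plan([])
for n in('scene','top','wrist'):
    p,d,i=snap(n,n+'2'); c=cloud(d,i,n=='wrist'); q=c[d>0]
    k=np.hypot(q[:,0]-e[0],q[:,1]-e[1])
    w=q[(k<62)&(k>14)&(q[:,2]>e[2]-60)&(q[:,2]<e[2]-12)][:,:2]-e[:2]
    if len(w): a=np.arctan2(w[:,1],w[:,0]); print(n,'bail',len(w),np.degrees(np.angle(np.mean(np.exp(2j*a)))/2))
    r=q[(k<75)&(abs(q[:,2]-(e[2]-196.8+59))<5)]
    if len(r)>5: print(n,'rim',len(r),np.round(cv2.minEnclosingCircle(r[:,:2].astype(np.float32)),1) if 0 else [np.round(x,1) for x in cv2.minEnclosingCircle(r[:,:2].astype(np.float32))])
fitstand(['wrist2'])
E
```

```text
t: 4.4
eef_pos: [424.6, -183.9, 268.7]
tcp_rot: [-3.14, 0.001, 0.382]
ft_force: [-0.1, 0.2, -1.3]
opening: 0.185
grip_force: 30.0
t: 4.82
eef_pos: [439.8, -93.9, 268.8]
tcp_rot: [-3.141, 0.001, 0.137]
ft_force: [0.8, -0.5, -1.6]
opening: 0.184
grip_force: 30.0
t: 5.23
eef_pos: [445.4, -3.7, 267.9]
tcp_rot: [-3.141, 0.001, -0.101]
ft_force: [0.4, -0.7, -1.0]
opening: 0.181
grip_force: 30.0
t: 5.48
eef_pos: [445.7, -5.9, 268.4]
tcp_rot: [3.142, 0.0, -0.1]
ft_force: [-0.4, 0.6, -0.7]
opening: 0.178
grip_force: 30.0
t 5.4833
from [445.7  -5.9 268.4] -5.71
scene bail 100 83.37489335690444
scene rim 251 [array([443.1,  -5.2]), np.float64(54.3)]
top rim 21 [array([401.1,   8.3]), np.float64(22.7)]
wrist bail 917 84.05032284556196
wrist rim 1774 [array([446.1,  -6.1]), np.float64(54.1)]
wrist2 housing 0
wrist2 hoprim 327 [587.9 -96.8 250.2] [[579.1, -105.4, 245.2], [594.2, -87.2, 253.6]] rect [array([589.9, -98. ]), array([18.1, 19.2]), np.float64(22.9)] line ang -40.9
wrist2 arm 1279 [558.4 -15.5 239.4] [[521.4, -21.5, 231.3], [596.7, -9.5, 244.4]] rect [array([559.2, -16.2]), array([ 8.4, 79.1]), np.float64(83.4)] line ang -5.9
[[520.0, -13.0, 243.0], [520.0, -11.0, 242.0], [520.0, -14.0, 241.0], [520.0, -12.0, 243.0], [521.0, -11.0, 243.0], [521.0, -15.0, 242.0], [521.0, -13.0, 244.0], [521.0, -11.0, 242.0], [521.0, -9.0, 242.0], [521.0, -15.0, 243.0], [522.0, -13.0, 245.0], [522.0, -11.0, 244.0], [522.0, -16.0, 243.0], [522.0, -15.0, 243.0], [522.0, -14.0, 245.0], [522.0, -12.0, 245.0], [523.0, -10.0, 244.0], [523.0, -15.0, 243.0], [523.0, -14.0, 245.0], [523.0, -13.0, 243.0]]
wrist2 grip 1069 [ 549.4 -126.6  218.9] [[534.5, -141.8, 198.1], [566.0, -114.8, 226.1]] rect [array([ 550.3, -130. ]), array([11. , 40.1]), np.float64(48.2)] line ang -39.0
```

View pics/wrist2.png

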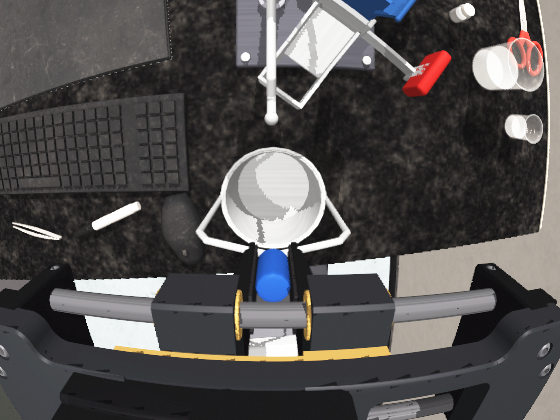

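View pics/scene2.png

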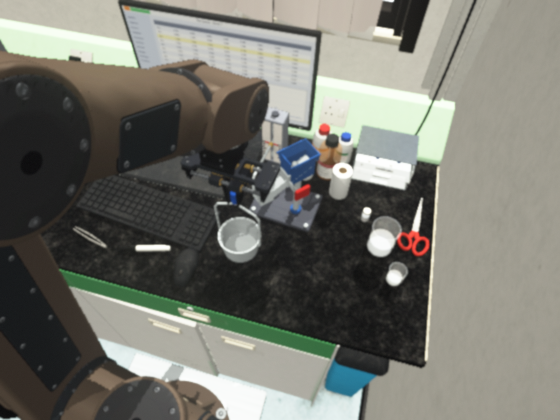

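Wrist view: bail square to the hook arm, hook tip at (271,118), knob at (273,275). The scene view shows the pail held clear and upright. Next I'll move in along the arm, about 27 mm above the seat.

Scaled: 50 mm / 250 = 0.2, 40 mm / 250 = 0.16.

```bash
echo '[{"tx":0.024, "finger_gap":0}, {"tx":0.064, "finger_gap":0}, {"tx":0.112, "ty":-0.004, "finger_gap":0}, {"tx":0.16, "ty":-0.004, "finger_gap":0}, {"tx":0.2, "ty":-0.004, "finger_gap":0}]' > next.json && python3 steer.py next.json && echo '[{"tx":0.036, "finger_gap":0}, {"tx":0.072, "finger_gap":0}, {"tx":0.108, "finger_gap":0}, {"tx":0.136, "finger_gap":0}, {"tx":0.152, "finger_gap":0}]' > next.json && python3 steer.py next.json && echo '[{"tx":0.004, "finger_gap":0}, {"tx":0.006, "finger_gap":0}, {"tx":0.006, "finger_gap":0}, {"tx":0.006, "finger_gap":0}]' > next.json && python3 steer.py next.json; python3 - <<'E'
from h import *
plan([(535,-13.7,268.5,-5.8)])
p,d,i=snap('wrist','wrist3'); c=cloud(d,i,True)
cv2.imwrite('pics/w3c.png',cv2.resize(p[60:340,120:440,::-1],None,fx=2,fy=2))
E
```

```text
t: 6.05
eef_pos: [497.1, -9.5, 268.5]
tcp_rot: [-3.142, -0.0, -0.1]
ft_force: [-0.0, -0.4, -0.8]
opening: 0.187
grip_force: 30.0
t: 6.47
eef_pos: [534.2, -13.2, 268.5]
tcp_rot: [-3.142, 0.0, -0.1]
ft_force: [-0.8, 0.1, -1.7]
opening: 0.181
grip_force: 30.0
t: 6.8
eef_pos: [534.6, -13.1, 268.7]
tcp_rot: [-3.142, -0.0, -0.1]
ft_force: [0.2, 0.1, -1.1]
opening: 0.185
grip_force: 30.0
from [534.6 -13.1 268.7] -5.74
-> [535, -13.7, 268.5] -5.8  row [0.5, 0.5, 0.2] 0.001
```

View pics/w3c.png

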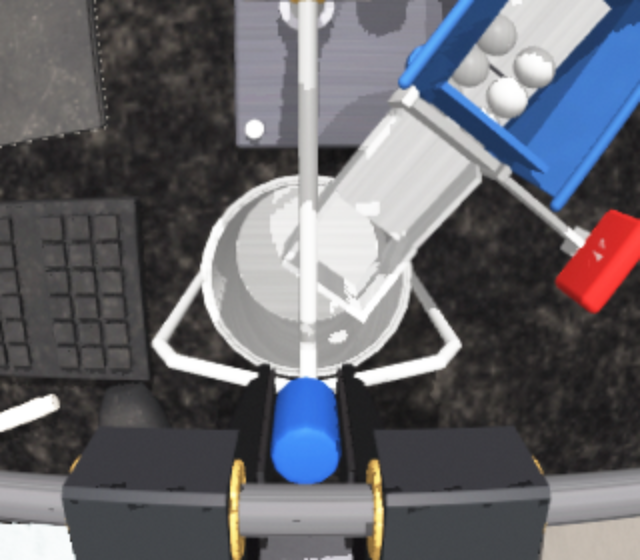

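The arm is centred between the fingers, the bail is square across it (about (305,380)), and the spout lies over the pail. Lower slowly.

Scaled: 19 mm / 250 = 0.076, 15 mm / 250 = 0.06.

```bash
echo '[{"tx":0.002, "ty":0.002, "tz":0.012, "finger_gap":0}, {"tx":0.002, "ty":0.002, "tz":0.028, "finger_gap":0}, {"tx":0.002, "ty":0.002, "tz":0.044, "finger_gap":0}, {"tx":0.002, "ty":0.002, "tz":0.06, "finger_gap":0}, {"tx":0.002, "ty":0.002, "tz":0.076, "finger_gap":0}]' > next.json && python3 steer.py next.json && echo '[{"tz":0.008, "finger_gap":0}, {"tz":0.016, "finger_gap":0}, {"tz":0.024, "finger_gap":0}, {"tz":0.032, "finger_gap":0}, {"tz":0.04, "finger_gap":0}]' > next.json && python3 steer.py next.json && echo '[{"tz":0.006, "finger_gap":0}, {"tz":0.012, "finger_gap":0}, {"tz":0.018, "finger_gap":0}, {"tz":0.024, "finger_gap":0}, {"tz":0.03, "finger_gap":0}]' > next.json && python3 steer.py next.json && echo '[{"tz":0.006, "finger_gap":0}, {"tz":0.012, "finger_gap":0}, {"tz":0.018, "finger_gap":0}, {"tz":0.022, "finger_gap":0}, {"tz":0.022, "finger_gap":0}]' > next.json && python3 steer.py next.json ; python3 - <<'E'
from h import *
print(status.state()['eef_pos'])
for n in('scene','wrist'):
    snap(n,n+'4')
fitstand(['wrist4'])
f=[]
for k in range(8): imaging.read_camera('top'); f.append(status.state()['ft_force'])
print(np.mean(f,0),np.std(f,0))
E
```

```text
t: 7.27
eef_pos: [535.2, -13.7, 249.0]
tcp_rot: [-3.142, 0.0, -0.1]
ft_force: [-0.2, 0.4, -0.3]
opening: 0.185
grip_force: 30.0
t: 7.68
eef_pos: [535.3, -13.7, 239.5]
tcp_rot: [-3.142, -0.0, -0.1]
ft_force: [-0.4, -0.2, -0.3]
opening: 0.182
grip_force: 30.0
t: 8.1
eef_pos: [535.3, -13.7, 232.1]
tcp_rot: [-3.142, -0.0, -0.1]
ft_force: [1.1, -0.5, -0.0]
opening: 0.185
grip_force: 30.0
t: 8.52
eef_pos: [535.3, -13.7, 226.5]
tcp_rot: [-3.141, 0.0, -0.1]
ft_force: [-0.1, 0.6, 0.2]
opening: 0.186
grip_force: 30.0
[535.28977913 -13.72792783 226.45802384]
wrist4 housing 2965 [558.1 -44.2 311.7] [[527.8, -94.8, 305.3], [571.6, 14.4, 315.9]] rect [array([549.5, -28.6]), array([134.7,  39.1]), np.float64(82.9)] line ang 80.9
wrist4 hoprim 5565 [622.2 -96.7 249.9] [[540.6, -145.5, 245.2], [668.6, -11.9, 253.6]] rect [array([597.7, -69.5]), array([ 64.1, 179.7]), np.float64(48.5)] line ang -51.3
wrist4 arm 578 [545.6 -14.5 242.2] [[536.4, -38.7, 228.8], [577.8, 1.8, 251.8]] rect [array([578.8, -38.1]), array([ 29.9, 108.8]), np.float64(55.0)] line ang 85.0
[[535.0, -22.0, 252.0], [536.0, -22.0, 250.0], [536.0, -22.0, 241.0], [536.0, -22.0, 229.0], [536.0, -4.0, 229.0], [537.0, -22.0, 241.0], [537.0, -22.0, 230.0], [537.0, -4.0, 229.0], [538.0, -22.0, 229.0], [538.0, -22.0, 250.0], [538.0, -4.0, 251.0], [539.0, -22.0, 250.0], [539.0, -6.0, 229.0], [539.0, -5.0, 229.0], [539.0, -22.0, 250.0], [539.0, -22.0, 249.0], [540.0, -5.0, 250.0], [540.0, -22.0, 228.0], [540.0, -5.0, 250.0], [541.0, -5.0, 249.0]]
wrist4 grip 1719 [ 552.3 -127.7  216.9] [[537.4, -141.8, 196.8], [567.1, -115.0, 225.8]] rect [array([ 551.2, -129.8]), array([10.4, 40.3]), np.float64(48.2)] line ang -41.7
[-0.14542824 -0.27340255  0.24863023] [0.47939541 0.38176937 0.47566677]
```

```bash
cat >> h.py <<'E'
def arm(f):
    p,d,i=load(f); q=cloud(d,i,f.startswith('wrist'))[d>0]
    u=np.array([.9951,-.0993]); r=q[:,:2]-[535,-13.8]; a=r@u; b=r@[.0993,.9951]
    s=q[(a>22)&(a<70)&(abs(b)<2)&(q[:,2]>200)&(q[:,2]<255)]
    print(f,'arm z',len(s),np.median(s[:,2]) if len(s) else '')
E
python3 -c "
from h import *
for f in('wrist2','wrist4','scene0','scene4'): arm(f)"
```

```text
wrist2 arm z 446 240.7072691282729
wrist4 arm z 599 222.51712072273875
scene0 arm z 28 239.30663397571664
scene4 arm z 0
```

The hook went down about 15–18 mm and the wrist force is near zero, so the bail is seated. Release and rise.

Scaled: -1 mm / 250 = -0.004.

```bash
echo '[{"tz":-0.004, "finger_gap":0.22}, {"tz":-0.004, "finger_gap":0.26}, {"tz":-0.004, "finger_gap":0.32}, {"tz":-0.004, "finger_gap":0.4}, {"tz":-0.004, "finger_gap":0.45}]' > next.json && python3 steer.py next.json && echo '[{"finger_gap":0.45}, {"finger_gap":0.45}, {"finger_gap":0.45}]' > next.json && python3 steer.py next.json && echo '[{"tz":-0.024, "finger_gap":0.45}, {"tz":-0.072, "finger_gap":0.45}, {"tz":-0.12, "finger_gap":0.45}, {"tz":-0.168, "finger_gap":0.45}, {"tz":-0.216, "finger_gap":0.45}]' > next.json && python3 steer.py next.json && echo '[{"tz":-0.048, "finger_gap":0.45}, {"tz":-0.088, "finger_gap":0.45}, {"tz":-0.088, "finger_gap":0.45}, {"tz":-0.088, "finger_gap":0.45}]' > next.json && python3 steer.py next.json; python3 - <<'E'
from h import *
p,d,i=snap('wrist','wrist5'); arm('wrist5')
q=cloud(d,i,True)[d>0]; k=np.hypot(q[:,0]-535,q[:,1]+14)
s=q[(k<20)&(q[:,2]>200)]; print('near axis top',np.percentile(s,[50,98],axis=0))
p2,_,_=snap('scene','scene5')
cv2.imwrite('pics/c5.png',np.hstack([cv2.resize(p[60:340,140:420,::-1],(400,400)),cv2.resize(p2[100:250,190:340,::-1],(400,400),interpolation=cv2.INTER_CUBIC)]))
plan([])
E
```

```text
t: 9.43
eef_pos: [535.3, -13.7, 227.6]
tcp_rot: [-3.142, -0.0, -0.1]
ft_force: [-0.2, -0.6, -0.3]
opening: 0.404
grip_force: 0.0
t: 9.68
eef_pos: [535.3, -13.7, 227.6]
tcp_rot: [-3.142, -0.0, -0.1]
ft_force: [-0.2, 0.2, 0.0]
opening: 0.451
grip_force: 0.0
t: 10.1
eef_pos: [535.3, -13.7, 282.7]
tcp_rot: [-3.142, -0.0, -0.1]
ft_force: [0.1, -0.3, -1.3]
opening: 0.45
grip_force: 0.0
t: 10.43
eef_pos: [535.3, -13.7, 303.9]
tcp_rot: [-3.142, -0.001, -0.1]
ft_force: [-0.5, -0.4, -0.5]
opening: 0.451
grip_force: 0.0
wrist5 arm z 368 227.34963333048108
near axis top [[540.2482896  -14.20221883 261.55928412]
 [554.65173219   2.86390162 409.02489391]]
from [535.  -13.7 303. ] -5.74
```

View pics/c5.png

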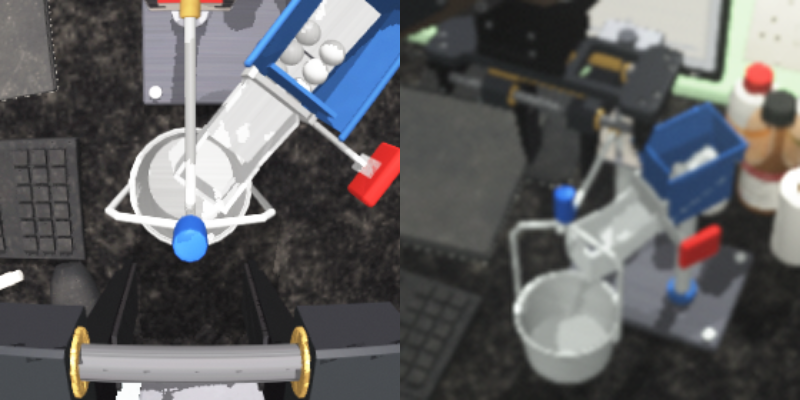

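The pail hangs freely: bail on the hook, knob at (190,238) in the left crop, and the spout inside the rim. The arm settled at −13 mm. Next, the gate.

```bash
python3 -c "
from h import *
plan([(550.7,-131,285,-41.7),(550.7,-131,202,-41.7)])"
```

```text
from [535.  -13.7 303. ] -5.74
-> [550.7, -131, 285] -41.7  row [27.3, 115.2, 18.0] 0.628
-> [550.7, -131, 202] -41.7  row [0.0, -0.0, 83.0] -0.0
```

Scaled: 115 mm / 250 = 0.46, 100 mm / 250 = 0.4, 0.58 rad / 1.5708 = 0.3692.

```bash
echo '[{"tx":0.012, "ty":0.06, "twist":0.0637, "finger_gap":0.45}, {"tx":0.04, "ty":0.18, "twist":0.1401, "finger_gap":0.45}, {"tx":0.072, "ty":0.3, "tz":0.024, "twist":0.2165, "finger_gap":0.45}, {"tx":0.096, "ty":0.4, "tz":0.048, "twist":0.2928, "finger_gap":0.45}, {"tx":0.108, "ty":0.46, "tz":0.072, "twist":0.3692, "finger_gap":0.45}]' > next.json && python3 steer.py next.json && echo '[{"twist":0.0306, "finger_gap":0.45}, {"twist":0.0306, "finger_gap":0.45}, {"twist":0.0306, "finger_gap":0.45}]' > next.json && python3 steer.py next.json; python3 - <<'E'
from h import *
plan([(550.7,-131,202,-41.7)])
p,d,i=snap('wrist','wrist6'); arm('wrist6'); fitstand(['wrist6'])
cv2.imwrite('pics/w6.png',p[...,::-1])
E
```

```text
t: 10.95
eef_pos: [550.7, -133.1, 284.4]
tcp_rot: [3.141, 0.001, -0.687]
ft_force: [-0.5, 0.0, 0.6]
opening: 0.449
grip_force: 0.0
t: 11.2
eef_pos: [550.5, -130.8, 285.0]
tcp_rot: [3.141, 0.001, -0.727]
ft_force: [-0.2, -0.2, -0.2]
opening: 0.448
grip_force: 0.0
from [ 550.5 -130.8  285. ] -41.63
-> [550.7, -131, 202] -41.7  row [0.3, -0.0, 83.0] 0.001
wrist6 arm z 82 226.89421216372483
wrist6 housing 3601 [655.7 -53.5 309.9] [[536.6, -157.0, 304.9], [697.6, -4.1, 315.7]] rect [array([604.6, -77.5]), array([201.5,  68. ]), np.float64(32.5)] line ang 38.3
wrist6 hoprim 3021 [636.7 -99.9 250.2] [[586.2, -147.2, 245.3], [679.6, -53.6, 253.3]] rect [array([631.4, -99.7]), array([64. , 87.3]), np.float64(48.2)] line ang -77.3
wrist6 arm 42 [620.3 -23.1 228.8] [[594.0, -30.8, 228.0], [642.9, -19.4, 232.7]] rect [array([615.5, -25.8]), array([37.3, 41.6]), np.float64(49.4)] line ang -5.6
[[594.0, -20.0, 229.0], [599.0, -22.0, 228.0], [602.0, -22.0, 228.0], [608.0, -21.0, 228.0], [614.0, -20.0, 228.0], [616.0, -22.0, 228.0], [618.0, -22.0, 228.0], [620.0, -22.0, 228.0], [623.0, -22.0, 228.0], [629.0, -24.0, 229.0], [632.0, -23.0, 228.0], [634.0, -24.0, 228.0], [636.0, -24.0, 228.0], [641.0, -24.0, 229.0]]
wrist6 grip 737 [ 553.3 -133.2  222.3] [[536.3, -146.0, 201.3], [567.3, -117.9, 225.8]] rect [array([ 551.1, -131. ]), array([ 9.9, 39.8]), np.float64(48.3)] line ang -41.6
```

View pics/w6.png

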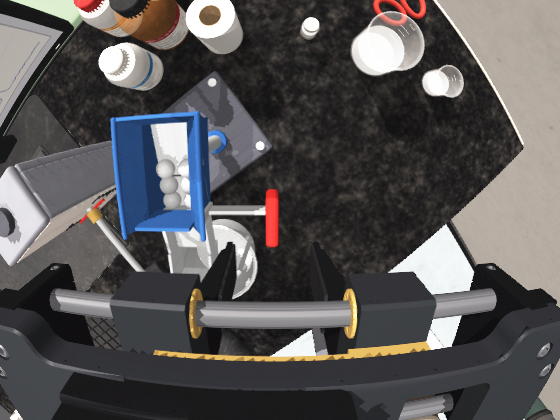

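The grip at (272,218) lies midway between the fingers and parallel to the pads. Descend, pinch and draw.

Scaled: 82.5 mm / 250 = 0.33, 78 mm / 250 = 0.312.

```bash
echo '[{"tx":0.002, "tz":0.08, "finger_gap":0.45}, {"tx":0.002, "tz":0.18, "finger_gap":0.45}, {"tx":0.002, "tz":0.26, "finger_gap":0.45}, {"tx":0.002, "tz":0.312, "finger_gap":0.45}, {"tx":0.002, "tz":0.33, "finger_gap":0.45}]' > next.json && python3 steer.py next.json && echo '[{"finger_gap":0}, {"finger_gap":0}, {"finger_gap":0}, {"finger_gap":0}, {"finger_gap":0}]' > next.json && python3 steer.py next.json && echo '[{"finger_gap":0}, {"finger_gap":0}]' > next.json && python3 steer.py next.json; python3 -c "
from h import *
plan([])"
```

```text
t: 11.67
eef_pos: [550.4, -130.3, 201.3]
tcp_rot: [3.141, 0.003, -0.726]
ft_force: [-0.6, 0.6, 0.3]
opening: 0.449
grip_force: 0.0
t: 12.08
eef_pos: [551.3, -131.2, 203.9]
tcp_rot: [-3.141, -0.001, -0.728]
ft_force: [-0.1, 0.2, -0.2]
opening: 0.158
grip_force: 0.0
t: 12.25
eef_pos: [551.2, -131.2, 203.7]
tcp_rot: [-3.141, -0.001, -0.728]
ft_force: [-0.4, 0.7, 3.4]
opening: 0.104
grip_force: 30.0
from [ 551.2 -131.2  203.7] -41.72
```

Scaled: 23 mm / 250 = 0.092, 18 mm / 250 = 0.072.

```bash
echo '[{"ty":0.012, "finger_gap":0}, {"ty":0.032, "finger_gap":0}, {"ty":0.052, "finger_gap":0}, {"ty":0.072, "finger_gap":0}, {"ty":0.092, "finger_gap":0}]' > next.json && python3 steer.py next.json && echo '[{"ty":0.02, "finger_gap":0}, {"ty":0.04, "finger_gap":0}, {"ty":0.06, "finger_gap":0}, {"ty":0.076, "finger_gap":0}, {"ty":0.084, "finger_gap":0}]' > next.json && python3 steer.py next.json && echo '[{"ty":0.004, "finger_gap":0}, {"ty":0.008, "finger_gap":0}, {"ty":0.01, "finger_gap":0}, {"ty":0.01, "finger_gap":0}]' > next.json && python3 steer.py next.json; python3 - <<'E'
from h import *
plan([])
d0=np.array(status.state()['eef_pos'])-[551.2,-131.2,203.7]; print('drawn',d0[:2]@[-.665,-.747])
p,d,i=snap('wrist','wrist7'); fitstand(['wrist7'])
E
```

```text
t: 12.67
eef_pos: [535.8, -148.6, 203.7]
tcp_rot: [-3.141, -0.001, -0.728]
ft_force: [-0.1, 2.1, 5.9]
opening: 0.1
grip_force: 30.0
t: 13.08
eef_pos: [521.7, -164.5, 203.7]
tcp_rot: [-3.141, -0.001, -0.728]
ft_force: [0.6, 2.0, 5.7]
opening: 0.106
grip_force: 30.0
t: 13.42
eef_pos: [521.5, -164.7, 203.6]
tcp_rot: [-3.138, -0.002, -0.729]
ft_force: [9.7, 10.6, 3.5]
opening: 0.101
grip_force: 30.0
from [ 521.5 -164.7  203.6] -41.74
drawn 44.77837796912563
wrist7 housing 6604 [ 558.7 -160.8  307.9] [[538.2, -179.1, 304.2], [599.6, -125.5, 315.8]] rect [array([ 567.8, -150.1]), array([92.2, 17.6]), np.float64(48.4)] line ang 40.8
wrist7 hoprim 2767 [ 626.7 -106.4  250.3] [[585.8, -149.6, 245.3], [667.2, -53.1, 253.2]] rect [array([ 631.2, -100.1]), array([64.4, 87.2]), np.float64(48.4)] line ang -84.5
wrist7 arm 1
wrist7 grip 1422 [ 526.1 -168.9  221.2] [[510.8, -179.6, 198.7], [537.4, -153.1, 225.9]] rect [array([ 522.2, -165.8]), array([11.3, 36.9]), np.float64(50.0)] line ang -43.2
```

The gate is at its stop (44.8 mm drawn, force rose to 14 N). Ease off, release, rise and look.

Units first: shifts go in shares of 250 mm and turns go in shares of pi/2 rad. So -1.5 mm / 250 = -0.006, -1 mm / 250 = -0.004.

```bash
echo '[{"ty":-0.004, "finger_gap":0}, {"ty":-0.006, "finger_gap":0}, {"ty":-0.006, "finger_gap":0.2}, {"ty":-0.006, "finger_gap":0.35}, {"ty":-0.006, "finger_gap":0.45}]' > next.json && python3 steer.py next.json && echo '[{"finger_gap":0.45}, {"finger_gap":0.45}, {"finger_gap":0.45}]' > next.json && python3 steer.py next.json && echo '[{"tz":-0.04, "finger_gap":0.45}, {"tz":-0.12, "finger_gap":0.45}, {"tz":-0.22, "finger_gap":0.45}, {"tz":-0.32, "finger_gap":0.45}, {"tz":-0.4, "finger_gap":0.45}]' > next.json && python3 steer.py next.json && echo '[{"finger_gap":0.45}, {"finger_gap":0.45}, {"finger_gap":0.45}, {"finger_gap":0.45}, {"finger_gap":0.45}]' > next.json && python3 steer.py next.json; python3 - <<'E'
from h import *
plan([])
p,d,i=snap('wrist','wrist8'); fitstand(['wrist8']); arm('wrist8')
p2,d,i=snap('scene','scene8'); arm('scene8')
cv2.imwrite('pics/c8.png',np.hstack([cv2.resize(p[60:340,60:340,::-1],(400,400)),cv2.resize(p2[120:270,200:350,::-1],(400,400),interpolation=cv2.INTER_CUBIC)]))
E
```

```text
t: 13.88
eef_pos: [520.8, -164.9, 202.9]
tcp_rot: [3.141, 0.0, -0.728]
ft_force: [-0.1, 0.3, 0.0]
opening: 0.258
grip_force: 0.0
t: 14.13
eef_pos: [521.0, -164.8, 203.0]
tcp_rot: [3.142, 0.0, -0.728]
ft_force: [-0.5, -0.1, -1.3]
opening: 0.433
grip_force: 0.0
t: 14.55
eef_pos: [521.2, -164.8, 305.8]
tcp_rot: [-3.141, -0.002, -0.728]
ft_force: [0.5, -0.1, 0.3]
opening: 0.446
grip_force: 0.0
t: 14.97
eef_pos: [520.8, -164.7, 302.2]
tcp_rot: [3.141, 0.002, -0.728]
ft_force: [-0.2, -0.6, 0.5]
opening: 0.45
grip_force: 0.0
from [ 520.8 -164.7  302.2] -41.72
wrist8 housing 704 [632.3 -73.5 309. ] [[528.0, -154.3, 304.4], [677.3, -27.6, 315.4]] rect [array([606.5, -96. ]), array([180.4,  40.5]), np.float64(41.9)] line ang 40.3
wrist8 hoprim 2185 [637.  -98.3 250.2] [[585.3, -147.8, 245.3], [679.2, -54.1, 253.3]] rect [array([ 631.5, -100.1]), array([64.6, 86.5]), np.float64(48.6)] line ang -75.4
wrist8 arm 5
wrist8 grip 572 [ 525.  -167.6  222.3] [[510.7, -179.7, 201.3], [537.5, -152.1, 226.0]] rect [array([ 522.3, -165.2]), array([ 9.5, 37.5]), np.float64(47.8)] line ang -44.2
wrist8 arm z 166 214.6026436860934
scene8 arm z 22 214.40810589688715
```

View pics/c8.png

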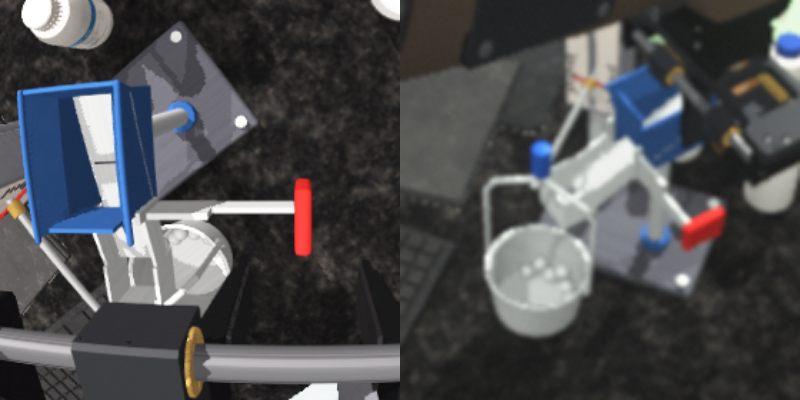

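The hopper and chute are empty, the balls lie in the hanging pail (540,280 in the right crop), and the sag is about 26 mm, which matches six balls. Let it settle, check for stillness, and hand in.

```bash
for k in 1 2 3 4 5; do echo '[{"finger_gap":0.45}, {"finger_gap":0.45}, {"finger_gap":0.45}, {"finger_gap":0.45}, {"finger_gap":0.45}]' > next.json && python3 steer.py next.json | head -1; done; python3 - <<'E'
from h import *
snap('scene','sA'); [imaging.read_camera('top') for _ in range(6)]; snap('scene','sB'); arm('sA'); arm('sB')
for f in('sA','sB'):
    p,d,i=load(f); q=cloud(d,i).reshape(-1,3); h=cv2.cvtColor(p,cv2.COLOR_RGB2HSV).reshape(-1,3)
    m=(np.hypot(q[:,0]-533,q[:,1]+14)<25)&(q[:,2]>205)&(h[:,1]>120)&(h[:,0]>100)&(h[:,0]<128); print('knob',m.sum(),q[m].mean(0))
a,b=load('sA')[0].astype(int),load('sB')[0].astype(int); print('max diff',abs(a-b)[150:260,240:320].max(), abs(a-b)[150:260,240:320].mean())
print(env.job_done())
E
```

```text
t: 15.48
t: 15.9
t: 16.32
t: 16.73
t: 17.15
sA arm z 24 214.16580887846374
sB arm z 24 214.57563090056811
knob 88 [533.20987954 -16.27549203 239.0660755 ]
knob 88 [533.13925421 -16.30276908 239.16097976]
max diff 4 0.6270454545454546
the job is handed in; nothing more can be done
None
```

The job is handed in: the pail hangs still on the scale hook, the gate is drawn to its stop, and the hopper and chute are empty, with balls visible in the pail; the scale's sag of about 26 mm matches all six.

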